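Wind the booth shutter open and hold the scale bar in the camera's view

ROBOT

A 6-joint arm with a two-finger parallel gripper is mounted at the origin on a cart in front of the work surface, level with it; the furniture and walls round the work are solid. World frame = base frame: x ahead of the robot, y to its left, z up, the work surface at z = 0. Lengths are in m, angles in rad, forces in N, time in s.
With the tool pointing down it reaches from about 0.35 to 0.975 m from the base axis. Payload 4.9 kg.
Tool frame: the origin (TCP) lies midway between the tips of the shut fingers; the grasp point (between the pads) lies 19 mm behind it; z points along the fingers, y is the direction in which the jaws open and shut (so a half turn about z gives the same grasp; the last joint's range is limited). The gripper opens to 85 mm and grips with 20 to 120 N. Pads are 22 mm wide; open, the fingers measure 114 mm over their backs; the gripper's body (76 mm by 85 mm) begins 54 mm behind the grasp point. The pads swing forward as they close: fully open they stand 13 mm farther back than shut.
Start: joints at [1.06, 0.053, 1.613, -0, 1.476, -0.119], TCP at [0.239, 0.578, 0.231] pointing down, gripper open.
Joint ranges: [-3.01, 3.01], [-1.01, 2.22], [0.06, 2.58], [-1.02, 4.17], [0.09, 2.62], [-3.14, 3.14]. Speed limits (rad/s): [2.57, 2.57, 3.14, 3.14, 3.14, 3.14].

INTERFACE

Orientations are given as a rotation vector (axis times angle).
In Python, from station import ctrl gives the robot as it stands.
- The arm moves only by the shell command python3 -m jog 'ROWS' [FORCE]. ROWS is JSON, one flat list of numbers, 7 for each row, row after row: the opening, from 0 (shut) to 1 (fully open), then the shift along the tool's x, y, z in m, then the turn, a rotation vector about the tool's x, y, z in degrees. A call has 1 to 10 rows; each row shifts and turns the commanded pose from where the row before left it, along the tool's axes as they then stand; what a row does not reach is not made up. A row lasts 1/8 s, in which the tool goes at most 62.5 mm and 10.7 degrees, less where a joint would pass 70% of its speed; a pose out of reach is approached as far as the arm can. A call with a gripper value outside its range is refused whole. The fingers move at their own pace and stop on an object; FORCE is the grip in N (left out, the last holds). Time passes only in rows, so rows that do not move let the fingers close. It gives the time, the measured TCP pose, the force and the opening at its end, in the units of the state.
- ctrl.get_obs(): the state, without advancing time (a new reading comes with each control period).
- ctrl.get_image(name): name is "side" or "top" or "wrist"; returns a dict with "image" (384x512x3 uint8, blue, green, red), "camera_matrix" (3x3 intrinsics, pixels), "rvec" (rotation vector, rad) and "tvec" (3), from world to camera coordinates, as OpenCV has them; the wrist camera has in their place "mount" (4x4, takes a point from camera to tool coordinates, whose origin is the TCP and whose axes are the flange's). Camera axes: x right, y down, z forward; pixel columns grow to the right and rows downward; lengths in m; the calibration is good to about 2 mm. A picture is of the moment at which its call begins: read the wrist's pose just before it. There is no depth.
- ctrl.finish_job(): hands the job in, once; it reports no verdict.
Trained networks look in a picture, given as the dict that the camera call returned (one of the last four; its "shot" number tells which), for a name from the list of things; names that differ only in an ending like _2 or _b are one class to them, and where a whole thing is asked for, a point or a joint stands for the part that bears it (a point fixed in the world has none). Each returns a list of dicts, best first, with "p" (0 to 1); they miss things now and then, are a little off and sometimes report something else, mostly with a low value. They report only what shows in the picture. A call takes as long as a camera call.
- ctrl.boxes_of(target, picture): "box" ([centre column, centre row, width, height] in pixels, round what is visible of it).
The state is a dict: "t": time; "q": joint angles; "dq": joint speeds; "effort": joint torques, N m; "tool_pos": TCP position; "tool_rot": TCP orientation; "contact_force": force on the tool from outside, world axes, zero at the start; "wrist_torque": the same for the moment, N m; "opening": finger opening in m.
Only numpy, scipy, OpenCV 4.12 (cv2) and the standard library are available. Lean on these libraries where they do the work, as an engineer would, in place of code of your own. Each camera call takes 0.05 s, during which the arm holds its last target. There are 200 camera calls.

TASK

Wind the wing key on top of the scan booth clockwise, in several partial turns, up to its stop so that the shutter uncovers the slot in the roof. Then take the long chequered scale bar out of its stand, pass it straight down through the slot and hold it there upright with its lower end about midway between the booth's roof and floor, in front of the camera. Finish while still holding it, still and in the air, and leave the short bar in the stand and the other things where they are.

Things in the scene. Friction and masses are not known exactly. Their poses are not given: they have to be found in the camera images.
- booth: fixed grey booth, 130 (its x) x 210 (y) x 110 mm high, open in front (-x); origin under its centre. Roof 6 mm thick, top at 110 mm; inner floor at 4 mm. A dark bridge with the key stands on the roof (y -75 to -15, x -32 to 32 mm, top 131 mm; key's top 174 mm); the slot is in the +y half, between two 7 mm high guides at x = -22 and 22 mm. A camera on the back wall faces the space below the slot.
- slot (a point): middle of the roof slot at the level of the roof's top (at x 0, y +55, z 110 mm in the booth's frame; axes as the booth's). The slot is 24 mm along x and 10 mm along y, 2 mm more than the bar each way, with a 3 mm chamfer round its mouth.
- booth_floor (a point): point on the booth's inner floor straight below the slot, 106 mm below slot; axes as the booth's
- key_grip (a point): centre of the brass wing of the key, the point to grip: the wing is an upright plate 36 mm long (this point's x), 9 mm thick (its y), 26 mm high (13 mm above and below this point); z up, on the key's axis, which is vertical, at y -45 mm in the booth's frame and 161 mm above the table; its underside is 17 mm above the bridge
- wind_key (a joint): turn of the key in rad, 0 to 2.8 at the stop (shutter fully open), starting between 0 and 0.4; it grows clockwise seen from above. The mainspring resists with up to 0.06 N m and a brake adds 0.09 N m and holds the key where it is let go. A half turn of the gripper about the vertical gives the same grip on the wing.
- shutter (a joint): slide of the steel shutter plate on the roof along the booth's -y, driven by the key at 12 mm per rad: near 0 it covers the slot, at the key's stop (about 33 mm) the slot is wholly free
- stand: fixed plastic block, 130 (x) x 50 (y) x 55 mm high, origin under its centre, with two equal sockets in its top at x = -40 and +40 mm, 24 x 10 mm and 45 mm deep; the long bar stands in one, the short bar in the other (which one varies)
- scale_bar: long flat bar with a black and white chequered face, 200 mm long, 22 x 8 mm, about 35 g; stands upright in a socket, its top 210 mm and its lower end 10 mm above the table. Origin in the middle of one broad face; its y axis runs along the length (upwards at the start), x along the 22 mm width, z across the thickness, the bar lying from z 0 to 8 mm
- bar_grip (a point): point on the bar's centre line 170 mm above its lower end (30 mm below its top), a good place to grip across the 8 mm thickness; axes as the bar's
- bar_tip (a point): centre of the bar's lower end face; axes as the bar's
- short_bar: plain aluminium bar, 150 mm long, 22 x 8 mm, standing in the other socket (top 160 mm above the table); not to be taken. Origin at its lower end, on one broad face (4 mm from its centre line); z up
- putty: small block of putty, 36 x 59 x 23 mm, a bystander, origin under its centre
- marker: fibre marker lying in front of the black case, 138 mm long, 16 mm thick, a bystander
- glue_stick: glue stick lying behind the stand, 95 mm long, 24 mm thick, a bystander

How it is judged:
By the outcome, as a careful person would: the job done as asked, in the order asked, and still so for the second after the job is handed in, while the arm keeps its last pose, push and grip.
It also fails if it takes over 69 s, if anything falls off the work surface, if the arm or the gripper's body presses on something with over 40 N, if the wrist force passes 120 N, or if a joint passes its speed limit or range.

## Working session

There is one attempt and no reset: what is moved stays moved. The work goes in short steps, Python scripts to look and compute and a shell command to move; the robot and the scene stay as the last step left them, time stands still between calls to the robot, and variables do not carry over. Pictures are saved under pics/ and viewed, about 8 in all and at most 12, crops included, and the job is handed in when it is done.

```bash
mkdir -p pics; ls; cat > h.py <<'E'
from station import ctrl
import numpy as np, cv2
from scipy.spatial.transform import Rotation as R
def cam(p):
    K=np.array(p["camera_matrix"],float)
    if "rvec" in p:
        Rm=R.from_rotvec(np.ravel(p["rvec"])).as_matrix(); t=np.ravel(p["tvec"])
    else:
        o=ctrl.get_obs(); T=np.eye(4);T[:3,:3]=R.from_rotvec(o["tool_rot"]).as_matrix();T[:3,3]=o["tool_pos"]
        M=np.linalg.inv(T@np.array(p["mount"])); Rm=M[:3,:3];t=M[:3,3]
    return K,Rm,t
def ray(p,uv,z):
    K,Rm,t=cam(p); d=Rm.T@np.linalg.inv(K)@np.array([uv[0],uv[1],1.]); c=-Rm.T@t
    return c+d*(z-c[2])/d[2]
def proj(p,X):
    K,Rm,t=cam(p); x=(K@(Rm@np.atleast_2d(X).T+t[:,None])).T; return x[:,:2]/x[:,2:]
E
python3 - <<'E'
from h import *
o=ctrl.get_obs(); print(o)
ims=[]
for n in("side","top"):
    p=ctrl.get_image(n); ims.append(p["image"]); K,Rm,t=cam(p); print(n,K.round(1).tolist(),"c",(-Rm.T@t).round(3),"fwd",Rm[2].round(2),"right",Rm[0].round(2))
    for k in("booth","key_grip","stand","scale_bar","short_bar","putty","marker","glue_stick","shutter"):
        print(k,[(np.round(b["box"]).tolist(),round(b["p"],2)) for b in ctrl.boxes_of(k,p)[:2]])
    cv2.imwrite(f"pics/{n}0.png",cv2.resize(p["image"],(800,600)))
E
```

```text
pics
{'t': 0.0, 'q': array([ 1.05998592e+00,  5.34039377e-02,  1.61429937e+00, -1.29599301e-05,
        1.47601336e+00, -1.19002009e-01]), 'dq': array([-2.02489187e-04,  7.69491293e-04, -9.51197041e-05, -3.10489826e-04,
       -1.86543377e-03, -1.12333317e-03]), 'effort': array([-2.07628385e-03, -3.93658769e+01, -3.70184040e+01, -1.53627734e-04,
        6.81177320e-03, -1.89747840e-05]), 'tool_pos': array([0.23835675, 0.57708242, 0.23003063]), 'tool_rot': array([-0.61139417, -3.08086602,  0.00317795]), 'contact_force': array([ 0.73410705,  0.15833378, -0.50813581]), 'wrist_torque': array([ 0.04237921, -0.02946559, -0.02056415]), 'opening': 0.08549373049576937}
side [[499.7, 0.0, 259.5], [0.0, 499.7, 203.2], [0.0, 0.0, 1.0]] c [ 0.322 -0.903  0.615] fwd [ 0.19  0.88 -0.44] right [ 0.98 -0.21  0.01]
booth [([267.0, 316.0, 124.0, 136.0], 0.64)]
key_grip [([276.0, 278.0, 20.0, 23.0], 0.86)]
stand [([218.0, 209.0, 52.0, 32.0], 0.67)]
scale_bar [([232.0, 171.0, 7.0, 56.0], 0.95)]
short_bar [([201.0, 182.0, 13.0, 35.0], 0.88)]
putty [([203.0, 254.0, 22.0, 18.0], 0.51)]
marker [([292.0, 216.0, 20.0, 23.0], 0.51)]
glue_stick [([234.0, 170.0, 10.0, 55.0], 0.65), ([260.0, 202.0, 32.0, 14.0], 0.49)]
shutter [([254.0, 274.0, 34.0, 18.0], 0.6)]
top [[466.5, 0.0, 260.2], [0.0, 466.5, 191.4], [0.0, 0.0, 1.0]] c [0.347 0.045 1.166] fwd [ 0.18  0.01 -0.98] right [-0.   -1.   -0.01]
booth [([375.0, 218.0, 108.0, 84.0], 0.78)]
key_grip [([400.0, 207.0, 8.0, 18.0], 0.69)]
stand [([175.0, 226.0, 39.0, 53.0], 0.75)]
scale_bar [([174.0, 202.0, 16.0, 21.0], 0.71)]
short_bar [([165.0, 241.0, 16.0, 16.0], 0.52)]
putty [([256.0, 255.0, 24.0, 20.0], 0.63)]
marker [([192.0, 157.0, 54.0, 10.0], 0.55)]
glue_stick [([162.0, 183.0, 30.0, 33.0], 0.87)]
shutter [([366.0, 223.0, 35.0, 18.0], 0.77)]
```

View pics/side0.png

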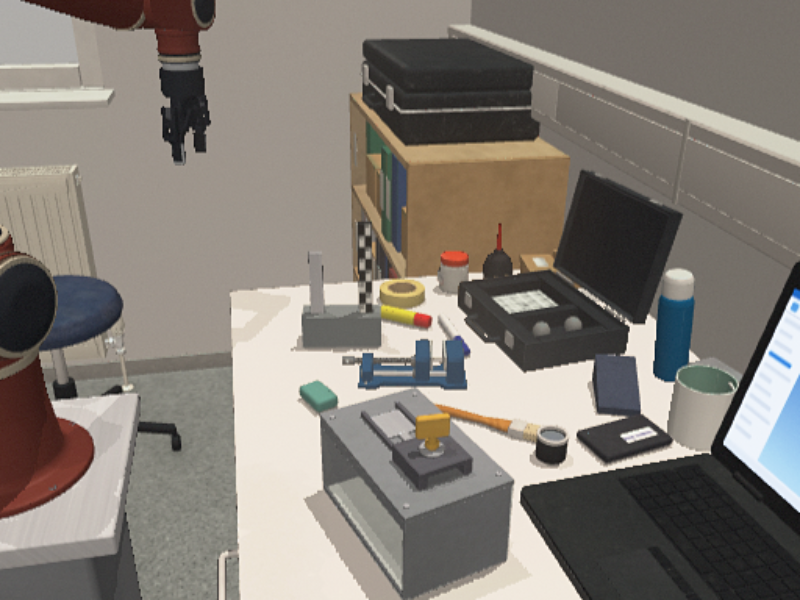

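View pics/top0.png

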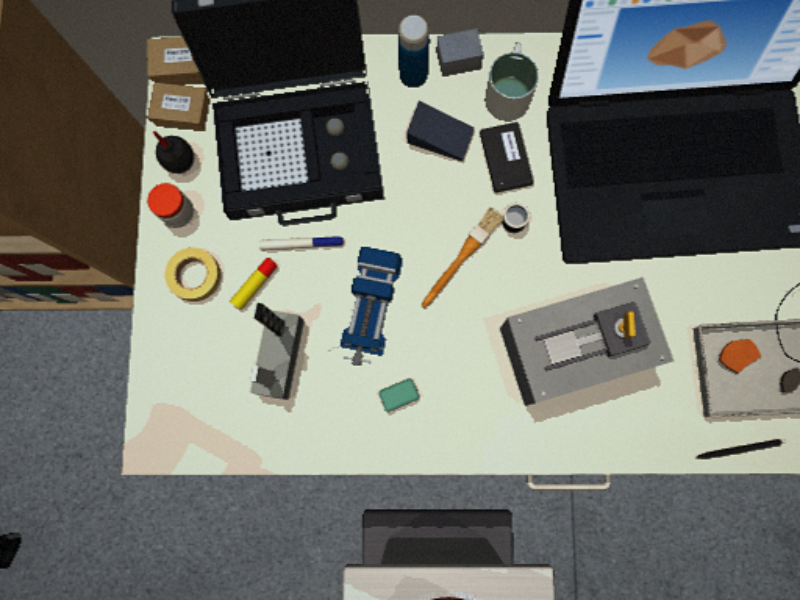

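```bash
python3 - <<'E'
from h import *
s=ctrl.get_image("side");t=ctrl.get_image("top")
def tri(a,b):
    P=[np.c_[c[1],c[2]] for c in(cam(s),cam(t))];P=[cam(p)[0]@q for p,q in zip((s,t),P)]
    X=cv2.triangulatePoints(P[0],P[1],np.array(a,float),np.array(b,float));return (X[:3]/X[3]).ravel().round(4)
for k in("key_grip","scale_bar","short_bar","stand"):
    a=ctrl.boxes_of(k,s)[0]["box"];b=ctrl.boxes_of(k,t)[0]["box"];print(k,tri(a[:2],b[:2]),a,b)
f=.64
for n,uv,z in [("key",(400,207),.161),("screwTL",(517*f,340*f),.11),("roofTR",(642*f,280*f),.11),("roofBR",(672*f,358*f),.11),("roofBL",(528*f,405*f),.11)]:print(n,ray(t,uv,z).round(4))
im=t["image"]
a=cv2.resize(im[170:265,310:440],None,fx=6,fy=6,interpolation=cv2.INTER_CUBIC)
cv2.imwrite("pics/booth_crop.png",a[:600,:800])
E
```

```text
Traceback (most recent call last):
IndexError: list index out of range
```

```bash
cat >> h.py <<'E'
def tri(s,a,t,b):
    P=[cam(p)[0]@np.c_[cam(p)[1],cam(p)[2]] for p in(s,t)]
    X=cv2.triangulatePoints(P[0],P[1],np.array(a,float),np.array(b,float));return (X[:3]/X[3]).ravel().round(4)
E
python3 - <<'E'
from h import *
s=ctrl.get_image("side");t=ctrl.get_image("top")
for n,a,b in [("key",(276,278),(400,207)),("bar",(232,171),(174,202)),("short",(201,182),(165,241)),("stand",(218,209),(175,226))]:print(n,tri(s,a,t,b))
f=.64
for n,uv,z in [("key",(400,207),.161),("roofTR",(642*f,280*f),.11),("roofBR",(672*f,358*f),.11),("roofBL",(528*f,405*f),.11),("bartop",(268*f,317*f),.21),("shorttop",(256*f,375*f),.16)]:print(n,ray(t,uv,z).round(4))
a=cv2.resize(t["image"][170:265,310:440],None,fx=6,fy=6,interpolation=cv2.INTER_CUBIC)
cv2.imwrite("pics/booth_crop.png",a[:600,:800])
w=ctrl.get_image("wrist"); print(w["mount"],w["camera_matrix"],R.from_rotvec(ctrl.get_obs()["tool_rot"]).as_matrix().round(3))
E
```

```text
key [ 0.4982 -0.2466  0.1488]
bar [0.5103 0.2542 0.1342]
short [0.4298 0.2787 0.0992]
stand [0.4718 0.2725 0.0209]
key [ 0.4986 -0.2435  0.161 ]
roofTR [ 0.571  -0.2867  0.11  ]
roofBR [ 0.4557 -0.3229  0.11  ]
roofBL [ 0.3887 -0.1133  0.11  ]
bartop [0.5013 0.2437 0.21  ]
shorttop [0.4283 0.2679 0.16  ]
[[-2.45152676e-04 -9.48475595e-01 -3.16850099e-01  8.09065709e-02]
 [ 9.99999945e-01 -3.03968041e-04  1.36195651e-04  9.45494021e-04]
 [-2.25490555e-04 -3.16850048e-01  9.48475617e-01 -1.42488214e-01]
 [ 0.00000000e+00  0.00000000e+00  0.00000000e+00  1.00000000e+00]] [[314.85435022   0.         252.23969168]
 [  0.         314.85435022 188.38569148]
 [  0.           0.           1.        ]] [[-0.924  0.382 -0.   ]
 [ 0.382  0.924  0.   ]
 [ 0.     0.    -1.   ]]
```

View pics/booth_crop.png

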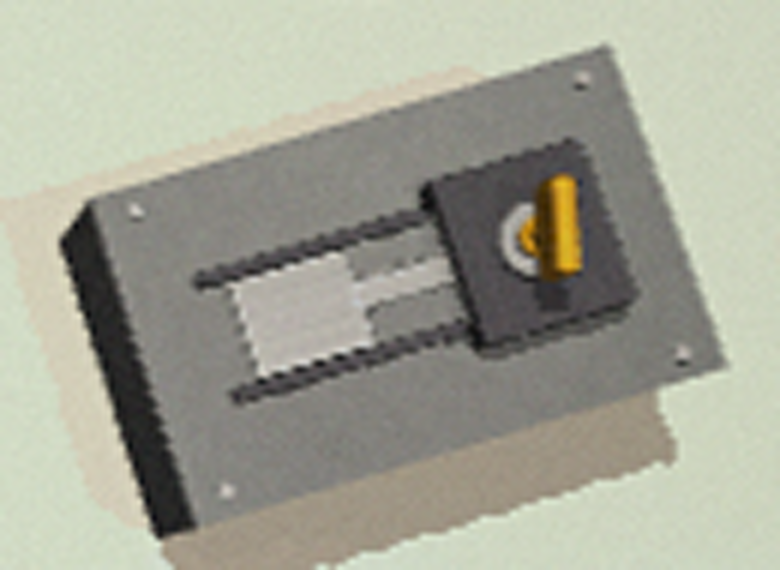

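```bash
cat >> h.py <<'E'
def fit2(L,W):  # rigid 2D fit: W = c + Rz(yaw) L
    L=np.array(L,float)[:,:2];W=np.array(W)[:,:2];a=L-L.mean(0);b=W-W.mean(0)
    y=np.arctan2((a[:,0]*b[:,1]-a[:,1]*b[:,0]).sum(),(a*b).sum());r=np.array([[np.cos(y),-np.sin(y)],[np.sin(y),np.cos(y)]])
    c=W.mean(0)-r@L.mean(0); return c,y,r,(W-c-L@r.T)
E
python3 - <<'E'
from h import *
t=ctrl.get_image("top")
px=np.array([(92,200),(608,45),(728,368),(195,527)])/6+[309.6,169.6]
W=[ray(t,u,.11) for u in px]
L=[(.065,.105),(.065,-.105),(-.065,-.105),(-.065,.105)]
c,y,r,e=fit2(L,W);print("booth",c,np.degrees(y),(e*1e3).round(1).tolist())
print("slot",c+r@[0,.055],"key",c+r@[0,-.045])
k=[ray(t,np.array(u)/6+[309.6,169.6],.174) for u in [(562,178),(570,275)]];print(np.round(k,4),"wing dir",np.degrees(np.arctan2(*(k[0]-k[1])[1::-1])))
print(np.round(ctrl.get_obs()["q"],3))
E
```

```text
booth [ 0.48409017 -0.20550797] 16.420387263760315 [[-0.5, -1.2], [-0.2, 0.8], [0.1, 0.0], [0.6, 0.4]]
slot [ 0.46854262 -0.15275123] key [ 0.4968109  -0.24867258]
[[ 0.5134 -0.2477  0.174 ]
 [ 0.4784 -0.2485  0.174 ]] wing dir 1.3807931462561958
[ 1.06   0.053  1.613 -0.     1.476 -0.119]
```

```bash
python3 -m jog '[1,-0.0347,-0.0415,-0.002,0,0,0, 1,-0.0347,-0.0415,-0.002,0,0,0, 1,-0.0347,-0.0415,-0.002,0,0,0, 1,-0.0347,-0.0415,-0.002,0,0,0, 1,-0.0347,-0.0415,-0.002,0,0,0, 1,-0.0347,-0.0415,-0.002,0,0,0, 1,-0.0347,-0.0415,-0.002,0,0,0, 1,-0.0347,-0.0415,-0.002,0,0,0, 1,-0.0347,-0.0415,-0.002,0,0,0, 1,-0.0347,-0.0415,-0.002,0,0,0]' 60
python3 -m jog '[1,-0.0347,-0.0415,-0.002,0,0,0, 1,-0.0347,-0.0415,-0.002,0,0,0, 1,-0.0347,-0.0415,-0.002,0,0,0, 1,-0.0347,-0.0415,-0.002,0,0,0, 1,-0.0347,-0.0415,-0.002,0,0,0, 1,-0.0347,-0.0415,-0.002,0,0,0, 1,0,0,0,0,0,-8, 1,0,0,0,0,0,-8, 1,0,0,0,0,0,-8, 1,0,0,0,0,0,0]'
python3 - <<'E'
from h import *
o=ctrl.get_obs();w=ctrl.get_image("wrist")
print(o["t"],o["tool_pos"],R.from_rotvec(o["tool_rot"]).as_matrix().round(3).tolist(),o["q"].round(2))
np.save("w1.npy",w["image"])
for k in("key_grip","shutter","booth"):print(k,[(np.round(b["box"],1).tolist(),round(b["p"],2)) for b in ctrl.boxes_of(k,w)[:2]])
print("key proj",proj(w,[[.4968,-.2487,.174],[.4685,-.1528,.11],[.5134,-.2477,.174],[.4784,-.2485,.174]]).round(1).tolist())
cv2.imwrite("pics/w1.png",cv2.resize(w["image"],(800,600)))
E
```

```text
t: 2.65
tool_pos: [0.4011, 0.0599, 0.2517]
tool_rot: [0.611, 3.08, 0.001]
contact_force: [0.4, 0.1, 0.4]
opening: 0.0852
t: 3.9
tool_pos: [0.4982, -0.2481, 0.2633]
tool_rot: [0.04, -3.141, 0.0]
contact_force: [-0.5, 0.3, 0.1]
opening: 0.0853
3.9 [ 0.49820441 -0.24809542  0.26331137] [[-1.0, -0.025, -0.0], [-0.025, 1.0, -0.0], [0.0, -0.0, -1.0]] [-0.6  -0.13  1.74 -0.    1.53 -2.19]
key_grip [([254.5, 187.8, 15.6, 47.5], 0.74)]
shutter [([328.0, 149.2, 86.7, 45.5], 0.82)]
booth [([294.4, 148.5, 241.3, 181.4], 0.9)]
key proj [[250.6, 190.4], [353.1, 142.6], [251.3, 210.2], [251.4, 167.5]]
```

View pics/w1.png

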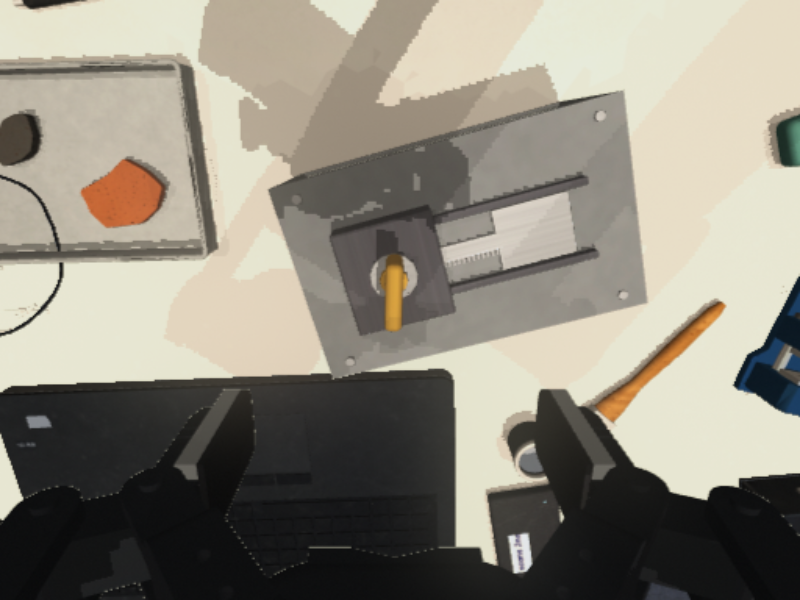

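```bash
python3 - <<'E'
from h import *
w=ctrl.get_image("wrist")
q=lambda u:(np.array(u)+.5)*.64-.5
W=[ray(w,q(u),.11) for u in [(269,188),(623,91),(648,302),(335,378)]]
L=[(-.065,-.105),(-.065,.105),(.065,.105),(.065,-.105)]
c,y,r,e=fit2(L,W);print("booth",c,np.degrees(y),(e*1e3).round(1).tolist())
print("slot",c+r@[0,.055],"key",c+r@[0,-.045])
k=[ray(w,q(u),.174) for u in [(393,328),(396,258)]];print(np.round(k,4),"wing dir",np.degrees(np.arctan2(*(k[0]-k[1])[1::-1])))
a=w["image"];h=cv2.cvtColor(a,cv2.COLOR_BGR2HSV);m=((h[...,1]>150)&(h[...,2]>140)&(abs(h[...,0].astype(int)-20)<8)).astype(np.uint8);m[:,:230]=0;m[:,280:]=0
x,yy=m.nonzero()[1],m.nonzero()[0];print(cv2.minAreaRect(np.c_[x,yy].astype(np.float32)),len(x))
for r0 in range(yy.min(),yy.max()+1,4):print(r0,x[yy==r0].min(),x[yy==r0].max(),end="; ")
E
```

```text
booth [ 0.48488734 -0.20395243] 16.496791907599768 [[-0.4, 0.4], [0.9, -0.9], [-0.1, -0.3], [-0.4, 0.9]]
slot [ 0.46926945 -0.15121647] key [ 0.49766562 -0.24710003]
[[ 0.513  -0.2477  0.174 ]
 [ 0.4764 -0.2472  0.174 ]] wing dir -0.8441141506434462
((251.5, 190.5), (41.0, 15.0), 90.0) 443
170 248 255; 174 247 257; 178 244 259; 182 247 259; 186 247 256; 190 247 256; 194 247 256; 198 247 256; 202 247 256; 206 247 256; 210 247 254;
```

```bash
python3 -m jog '[0.5,0.001,0,0.03,0,0,0, 0.5,0,0,0.03,0,0,0, 0.5,0,0,0.03,0,0,0, 0.5,0,0,0.029,0,0,0, 0.5,0,0,0,0,0,0, 0,0,0,0,0,0,0, 0,0,0,0,0,0,0, 0,0,0,0,0,0,0, 0,0,0,0,0,0,0]' 60
```

```text
t: 5.28
tool_pos: [0.4983, -0.2487, 0.1465]
tool_rot: [-0.042, 3.139, -0.003]
contact_force: [-0.8, -0.0, 5.7]
opening: 0.008
```

```bash
python3 -m jog '[0,0,0,0,0,0,7, 0,0,0,0,0,0,7, 0,0,0,0,0,0,7, 0,0,0,0,0,0,7, 0,0,0,0,0,0,7, 0,0,0,0,0,0,7, 0,0,0,0,0,0,7, 0,0,0,0,0,0,7, 0,0,0,0,0,0,0]' 
python3 - <<'E'
from h import *
o=ctrl.get_obs();w=ctrl.get_image("wrist");print(o["q"],o["wrist_torque"],o["contact_force"],o["tool_pos"])
cv2.imwrite("pics/w2.png",cv2.resize(w["image"],(800,600)))
E
```

```text
t: 6.4
tool_pos: [0.4977, -0.2497, 0.1465]
tool_rot: [1.437, 2.79, -0.004]
contact_force: [-1.8, -2.2, 5.9]
opening: 0.0083
[-0.59745352 -0.04369286  1.85456684 -0.00250831  1.32721514 -1.21644151] [-0.41865867  0.39025601 -0.05795854] [-1.82457    -2.24643826  5.91210234] [ 0.49774103 -0.24974164  0.14651948]
```

View pics/w2.png

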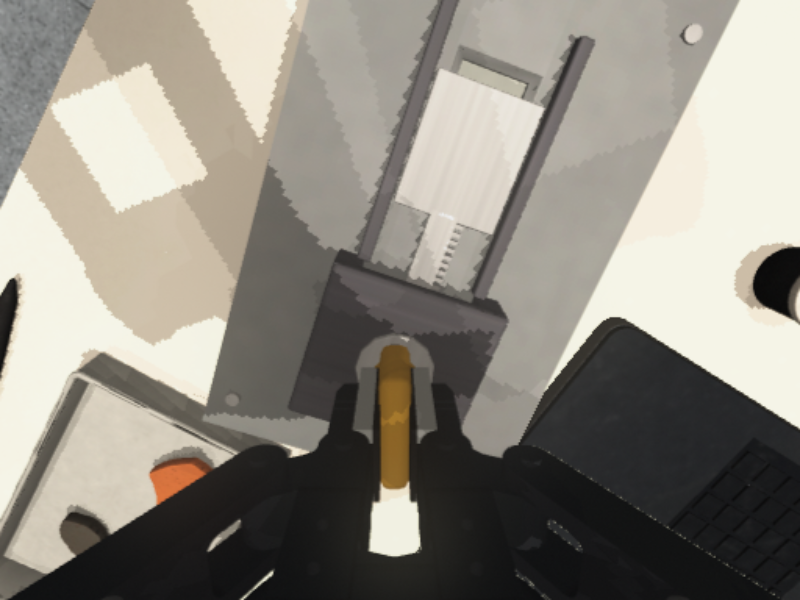

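```bash
python3 -m jog '[0.5,0,0,0,0,0,0, 0.5,0,0,0,0,0,0, 0,0,0,0,0,0,0, 0,0,0,0,0,0,0, 0,0,0,0,0,0,0, 0,0,0,0,0,0,7, 0,0,0,0,0,0,7, 0,0,0,0,0,0,7, 0,0,0,0,0,0,7, 0,0,0,0,0,0,7]'
python3 -m jog '[0,0,0,0,0,0,7, 0,0,0,0,0,0,0, 0.5,0,0,0,0,0,0, 0.5,0,0,0,0,0,0, 0,0,0,0,0,0,0, 0,0,0,0,0,0,0, 0,0,0,0,0,0,0, 0,0,0,0,0,0,7, 0,0,0,0,0,0,7, 0,0,0,0,0,0,7]'
python3 -m jog '[0,0,0,0,0,0,7, 0,0,0,0,0,0,5, 0,0,0,0,0,0,0]'
python3 -c "
from h import *
o=ctrl.get_obs();print(o['q'],o['wrist_torque'],R.from_rotvec(o['tool_rot']).as_matrix()[:2,0])"
```

```text
t: 7.7
tool_pos: [0.497, -0.2481, 0.1441]
tool_rot: [-2.214, -2.228, 0.001]
contact_force: [-1.6, -0.8, 0.4]
opening: 0.0078
t: 8.95
tool_pos: [0.4973, -0.2481, 0.1445]
tool_rot: [2.688, 1.626, 0.0]
contact_force: [-0.3, 0.9, 1.2]
opening: 0.0077
t: 9.32
tool_pos: [0.4974, -0.2482, 0.1445]
tool_rot: [2.84, 1.343, 0.0]
contact_force: [-0.9, 0.2, 1.0]
opening: 0.0081
[-5.96731163e-01 -4.23767142e-02  1.85677060e+00  3.95650474e-07
  1.32662578e+00  9.08272910e-02] [-0.020463    0.09801035 -0.05547944] [0.63465232 0.7727978 ]
```

```bash
python3 -m jog '[0,0,0,0,0,0,5, 0,0,0,0,0,0,5, 0,0,0,0,0,0,3, 0,0,0,0,0,0,0]'
python3 -c "
from h import *
o=ctrl.get_obs();print(o['wrist_torque'],R.from_rotvec(o['tool_rot']).as_matrix()[:2,0])"
python3 -m jog '[0,0,0,0,0,0,3, 0,0,0,0,0,0,0]'
python3 - <<'E'
from h import *
o=ctrl.get_obs();x=R.from_rotvec(o['tool_rot']).as_matrix()[:2,0];print(o['wrist_torque'],np.degrees(np.arctan2(x[1],x[0])))
t=ctrl.get_image("top");w=ctrl.get_image("wrist")
a=cv2.resize(w["image"],(533,400));b=cv2.resize(t["image"][170:265,310:440],(533,390),interpolation=cv2.INTER_CUBIC)
cv2.imwrite("pics/c3.png",cv2.resize(np.vstack([a,b]),(400,593)))
E
```

```text
t: 9.82
tool_pos: [0.4975, -0.2483, 0.1445]
tool_rot: [2.973, 1.013, 0.001]
contact_force: [0.1, -0.3, 1.0]
opening: 0.008
[-0.12786737 -0.02485899 -0.06592832] [0.79179394 0.61078825]
t: 10.07
tool_pos: [0.4975, -0.2483, 0.1445]
tool_rot: [2.998, 0.937, 0.001]
contact_force: [-0.4, -1.6, 1.5]
opening: 0.008
[-0.16063823 -0.02746912  0.55555597] 34.72461362497859
```

View pics/c3.png

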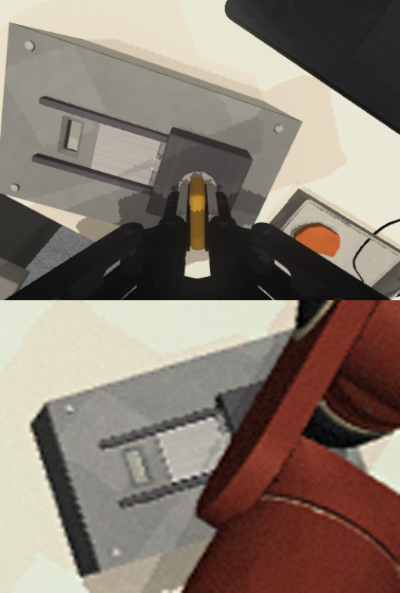

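```bash
python3 -m jog '[0.5,0,0,0,0,0,0, 0.6,0,0,0,0,0,0, 0.6,0,0,-0.02,0,0,0, 0.6,0,0,-0.04,0,0,0, 0.6,0,0,-0.04,0,0,0, 0.6,0,0,-0.04,0,0,0, 0.6,0,0,0,0,0,0]'
python3 - <<'E'
from h import *
o=ctrl.get_obs();w=ctrl.get_image("wrist")
print(o["tool_pos"],o["q"].round(2));x=R.from_rotvec(o['tool_rot']).as_matrix()[:2,0];print(np.degrees(np.arctan2(x[1],x[0])))
print("slot proj",proj(w,[[.469,-.152,.11]]))
u,v=proj(w,[[.469,-.152,.11]])[0].astype(int)
np.save("w3.npy",w["image"]);a=cv2.resize(w["image"][max(0,v-40):v+40,max(0,u-50):u+50],None,fx=6,fy=6,interpolation=cv2.INTER_CUBIC)
print(max(0,u-50),max(0,v-40));cv2.imwrite("pics/c4.png",a)
E
```

```text
t: 11.05
tool_pos: [0.4991, -0.2492, 0.2911]
tool_rot: [2.992, 0.931, 0.01]
contact_force: [-0.1, -0.1, 0.5]
opening: 0.0513
[ 0.49906799 -0.24924167  0.2910946 ] [-0.6  -0.14  1.7   0.    1.57  0.37]
34.55417064093956
slot proj [[156.84577552 137.32062073]]
106 97
```

View pics/c4.png

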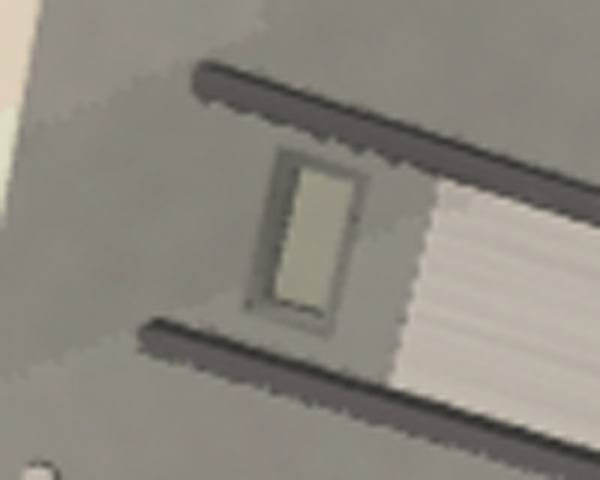

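```bash
python3 -m jog '[0.6,0.0313,-0.045,0,0,0,0, 0.6,0.0313,-0.045,0,0,0,0, 0.6,0.0313,-0.045,0,0,0,0, 0.6,0.0313,-0.045,0,0,0,0, 0.6,0.0313,-0.045,0,0,0,0, 0.6,0.0313,-0.045,0,0,0,0, 0.6,0.0313,-0.045,0,0,0,0, 0.6,0.0313,-0.045,0,0,0,0, 0.6,0.0313,-0.045,0,0,0,0]'
python3 -m jog '[0.6,0,0,0,0,0,10.5, 0.6,0,0,0,0,0,10.5, 0.6,0,0,0,0,0,10.5, 0.6,0,0,0,0,0,10.5, 0.6,0,0,0,0,0,10.5, 0.6,0,0,0,0,0,0, 0.6,0,0,0,0,0,0]'
python3 - <<'E'
from h import *
o=ctrl.get_obs();w=ctrl.get_image("wrist")
print(o["tool_pos"],o["q"].round(2));x=R.from_rotvec(o['tool_rot']).as_matrix()[:2,0];print(np.degrees(np.arctan2(x[1],x[0])))
print(proj(w,[[.5013,.2437,.21],[.4283,.2679,.16]]),[(np.round(b["box"]),b["p"]) for b in ctrl.boxes_of("scale_bar",w)[:2]])
cv2.imwrite("pics/w5.png",cv2.resize(w["image"],(800,600),interpolation=cv2.INTER_CUBIC))
E
```

```text
t: 12.22
tool_pos: [0.4986, 0.2469, 0.2833]
tool_rot: [3.0, 0.933, -0.003]
contact_force: [0.5, -1.2, -0.5]
opening: 0.0513
t: 13.1
tool_pos: [0.4992, 0.2451, 0.2837]
tool_rot: [3.103, -0.486, -0.002]
contact_force: [0.4, -0.1, -0.1]
opening: 0.0511
[0.49923689 0.24513148 0.28369224] [ 0.32 -0.14  1.71  0.    1.57  2.2 ]
-17.80171645579695
[[254.58865682 198.08745265]
 [253.32882666 255.09773243]] []
```

View pics/w5.png

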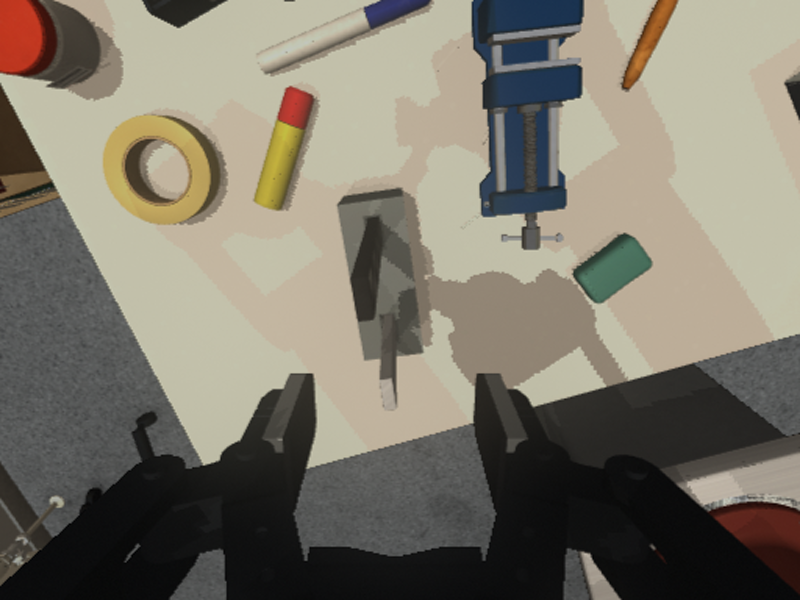

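```bash
python3 - <<'E'
from h import *
w=ctrl.get_image("wrist")
a=w["image"][115:270,205:285];a=cv2.convertScaleAbs(cv2.resize(a,None,fx=3.8,fy=3.8,interpolation=cv2.INTER_CUBIC),alpha=1.6,beta=10)
t=ctrl.get_image("top")["image"][185:265,145:205];b=cv2.convertScaleAbs(cv2.resize(t,None,fx=7,fy=7,interpolation=cv2.INTER_CUBIC),alpha=1.3)
b=cv2.copyMakeBorder(b,0,max(0,a.shape[0]-b.shape[0]),0,0,cv2.BORDER_CONSTANT);print(a.shape,b.shape)
cv2.imwrite("pics/c6.png",np.hstack([a,b[:a.shape[0]]]))
E
```

```text
(589, 304, 3) (589, 420, 3)
```

View pics/c6.png

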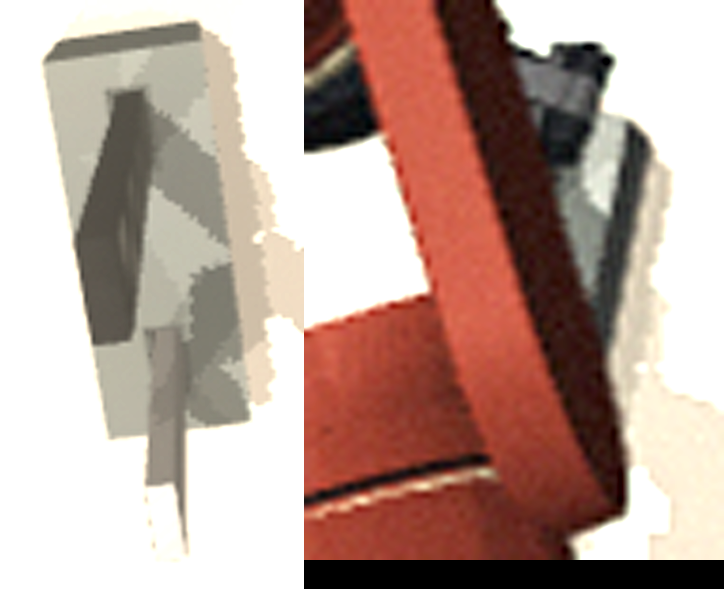

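```bash
python3 - <<'E'
from h import *
w=ctrl.get_image("wrist")
q=lambda u:(np.array(u)+.5)/3.8-.5+[205,115]
W=[ray(w,q(u),.055) for u in [(45,62),(203,40),(250,422),(108,438)]]
L=[(.065,.025),(.065,-.025),(-.065,-.025),(-.065,.025)]
c,y,r,e=fit2(L,W);print("stand",c,np.degrees(y),(e*1e3).round(1).tolist())
S=c+r@[.04,0];S2=c+r@[-.04,0];print("sockets",S,S2)
print("long top",ray(w,q((105,290)),.21),"base",ray(w,q((128,92)),.055),"short top",ray(w,q((166,520)),.16))
print([ray(w,q(u),.21).round(4).tolist() for u in[(78,237),(93,342),(133,342)]])
s=ctrl.get_image("side");t=ctrl.get_image("top")
print("side proj",proj(s,[[*S,.21],[*S,.055],[*S2,.16]]).round(1).tolist())
print("top proj",proj(t,[[*S,.21],[*S,.055],[*S2,.16]]).round(1).tolist())
E
```

```text
stand [0.4721601  0.26474125] -10.4391617679201 [[-0.4, -0.3], [0.0, 0.4], [0.1, 0.5], [0.3, -0.6]]
sockets [0.51149801 0.25749359] [0.43282218 0.2719889 ]
long top [0.51166257 0.25759554 0.21      ] base [0.52350865 0.2558244  0.055     ] short top [0.43362192 0.27151169 0.16      ]
[[0.5232, 0.259, 0.21], [0.5023, 0.2633, 0.21], [0.4999, 0.2559, 0.21]]
side proj [[233.7, 141.7], [234.4, 198.4], [202.0, 160.7]]
top proj [[165.1, 198.1], [178.9, 209.0], [162.0, 237.9]]
```

```bash
python3 -m jog '[0.6,0,0,0,0,0,-7.4, 0.6,0.0099,-0.0145,0,0,0,0, 0.6,0,0,0,0,0,0, 0.6,0,0,0.03,0,0,0, 0.6,0,0,0.03,0,0,0, 0.6,0,0,0.03,0,0,0, 0.6,0,0,0.03,0,0,0, 0.6,0,0,0,0,0,0, 0.6,0,0,0,0,0,0]' 50
python3 - <<'E'
from h import *
o=ctrl.get_obs();w=ctrl.get_image("wrist")
print(o["q"].round(2));x=R.from_rotvec(o['tool_rot']).as_matrix()[:2,0];print(np.degrees(np.arctan2(x[1],x[0])))
cv2.imwrite("pics/w7.png",cv2.resize(w["image"],(512,384)))
E
```

```text
t: 14.58
tool_pos: [0.5124, 0.2578, 0.1657]
tool_rot: [-3.128, 0.289, -0.002]
contact_force: [0.8, 0.2, 0.7]
opening: 0.0511
[ 0.34 -0.02  1.8  -0.    1.36  2.09]
-10.54525488994195
```

View pics/w7.png

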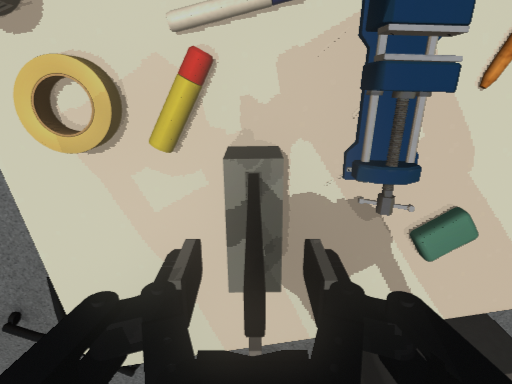

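```bash
python3 -m jog '[0.6,0,0,0.004,0,0,0, 0,0,0,0,0,0,0, 0,0,0,0,0,0,0, 0,0,0,0,0,0,0, 0,0,0,0,0,0,0, 0,0,0,0,0,0,0]' 50
python3 -m jog '[0,0,0,-0.01,0,0,0, 0,0,0,-0.01,0,0,0, 0,0,0,-0.015,0,0,0, 0,0,0,-0.02,0,0,0, 0,0,0,-0.025,0,0,0, 0,0,0,-0.025,0,0,0, 0,0,0,-0.025,0,0,0, 0,0,0,-0.02,0,0,0, 0,0,0,0,0,0,0]'
python3 -c "
from h import *
o=ctrl.get_obs();x=R.from_rotvec(o['tool_rot']).as_matrix();print(o['q'],x.round(4))"
```

```text
t: 15.38
tool_pos: [0.5121, 0.2577, 0.1606]
tool_rot: [-3.128, 0.289, -0.001]
contact_force: [-0.3, 0.8, 1.9]
opening: 0.007
t: 16.5
tool_pos: [0.5128, 0.258, 0.3133]
tool_rot: [-3.126, 0.289, -0.007]
contact_force: [0.0, -0.9, -1.1]
opening: 0.0075
[ 3.36500677e-01 -1.07004459e-01  1.63438951e+00  1.36802261e-05
  1.60950891e+00  2.09138804e+00] [[ 0.9831 -0.183   0.0044]
 [-0.1831 -0.9831  0.0016]
 [ 0.0041 -0.0023 -1.    ]]
```

```bash
python3 -m jog '[0,0.0032,0.0411,0,0,0,0, 0,0.0032,0.0411,0,0,0,0, 0,0.0032,0.0411,0,0,0,0, 0,0.0032,0.0411,0,0,0,0, 0,0.0032,0.0411,0,0,0,0, 0,0.0032,0.0411,0,0,0,0, 0,0.0032,0.0411,0,0,0,0, 0,0.0032,0.0411,0,0,0,0, 0,0.0032,0.0411,0,0,0,0, 0,0.0032,0.0411,0,0,0,0]'
python3 -m jog '[0,0,0,0,0,0,-7, 0,0,0,0,0,0,-7, 0,0,0,0,0,0,-7, 0,0,0,0,0,0,-6, 0,0,0,0,0,0,0, 0,0,0,0,0,0,0]'
python3 - <<'E'
from h import *
o=ctrl.get_obs();w=ctrl.get_image("wrist");s=ctrl.get_image("side");t=ctrl.get_image("top")
x=R.from_rotvec(o['tool_rot']).as_matrix();print(x.round(4).tolist(),np.degrees(np.arctan2(x[1,0],x[0,0])))
T=np.array(o["tool_pos"]);tip=T+x@[0,0,.1506];print("tip?",tip)
print("wrist slot,tip",proj(w,[[.469,-.152,.11],tip]).round(1).tolist(),"side",proj(s,[[.469,-.152,.11],tip,T]).round(1).tolist(),"top",proj(t,[[.469,-.152,.11],tip]).round(1).tolist())
a=cv2.resize(w["image"],(512,384));u,v=proj(s,[tip])[0].astype(int)
b=cv2.resize(s["image"][v-60:v+60,u-40:u+40],(256,384),interpolation=cv2.INTER_CUBIC)
cv2.imwrite("pics/c8.png",np.hstack([a,b]));print("side crop origin",u-40,v-60)
E
```

```text
t: 17.75
tool_pos: [0.4674, -0.1533, 0.309]
tool_rot: [-3.127, 0.289, 0.003]
contact_force: [0.5, 0.6, -0.3]
opening: 0.0075
t: 18.5
tool_pos: [0.4679, -0.1521, 0.3096]
tool_rot: [-3.109, -0.447, 0.002]
contact_force: [-0.1, -0.6, -0.3]
opening: 0.0074
[[0.9595, 0.2818, -0.0011], [0.2818, -0.9595, 0.0005], [-0.0009, -0.0008, -1.0]] 16.367716219283395
tip? [ 0.4677573  -0.15203793  0.15898663]
wrist slot,tip [[252.8, 160.3], [252.5, 173.3]] side [[248.4, 268.1], [247.8, 245.0], [248.0, 165.9]] top [[353.9, 223.4], [358.1, 221.4]]
side crop origin 207 184
```

View pics/c8.png

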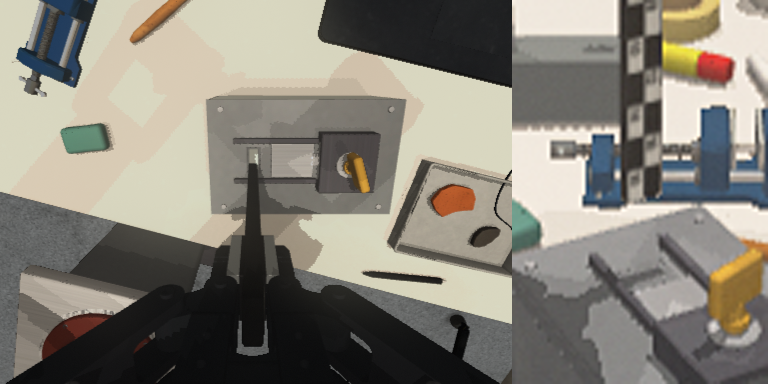

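```bash
python3 -m jog '[0,0.0012,0.0003,0,0,0,0, 0,0,0,0.015,0,0,0, 0,0,0,0.015,0,0,0, 0,0,0,0.009,0,0,0, 0,0,0,0,0,0,0, 0,0,0,0,0,0,0]'
python3 - <<'E'
from h import *
o=ctrl.get_obs();w=ctrl.get_image("wrist");s=ctrl.get_image("side")
x=R.from_rotvec(o['tool_rot']).as_matrix();T=np.array(o["tool_pos"]);tip=T+x@[0,0,.1506];print("tip?",tip)
a=cv2.resize(w["image"][110:200,195:325],(520,360),interpolation=cv2.INTER_CUBIC)
b=cv2.resize(s["image"][235:295,215:285],(420,360),interpolation=cv2.INTER_CUBIC)
cv2.imwrite("pics/c9.png",cv2.resize(np.hstack([a,b]),(800,306)));print(proj(w,[[.469,-.152,.11],tip]).round(1).tolist())
E
```

```text
t: 19.4
tool_pos: [0.4695, -0.1523, 0.2717]
tool_rot: [3.109, 0.449, 0.001]
contact_force: [-0.3, 0.3, -0.3]
opening: 0.0074
tip? [ 0.46961527 -0.15231888  0.12105187]
[[252.0, 170.8], [252.5, 173.4]]
```

View pics/c9.png

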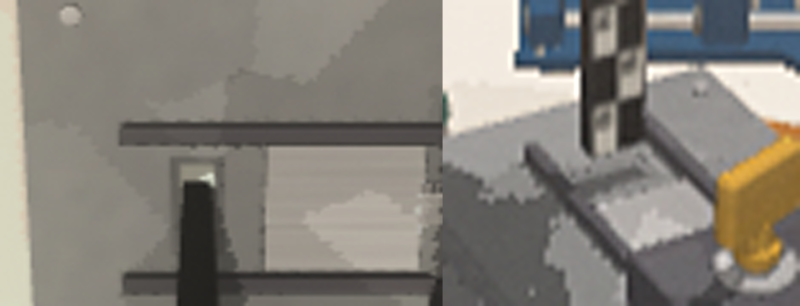

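```bash
python3 -m jog '[0,0.0005,0,0.003,0,0,0, 0,0,0,0.004,0,0,0, 0,0,0,0.004,0,0,0, 0,0,0,0.004,0,0,0, 0,0,0,0.004,0,0,0, 0,0,0,0,0,0,0]'
```

```text
t: 20.25
tool_pos: [0.4696, -0.1519, 0.2517]
tool_rot: [-3.109, -0.449, 0.001]
contact_force: [-0.1, -0.6, 0.0]
opening: 0.0075
```

```bash
python3 -m jog '[0,0,0,0.006,0,0,0, 0,0,0,0.008,0,0,0, 0,0,0,0.008,0,0,0, 0,0,0,0.008,0,0,0, 0,0,0,0.008,0,0,0, 0,0,0,0.006,0,0,0, 0,0,0,0.002,0,0,0, 0,0,0,0,0,0,0, 0,0,0,0,0,0,0, 0,0,0,0,0,0,0]'
python3 - <<'E'
from h import *
o=ctrl.get_obs();s=ctrl.get_image("side");print(o["dq"].round(4),o["opening"])
x=R.from_rotvec(o['tool_rot']).as_matrix();T=np.array(o["tool_pos"]);print("tip?",T+x@[0,0,.1506],x[:,2].round(4))
print(proj(s,[T+x@[0,0,-.0494]]))
cv2.imwrite("pics/c10.png",cv2.resize(s["image"][120:300,180:420],(800,600),interpolation=cv2.INTER_CUBIC))
E
```

```text
t: 21.5
tool_pos: [0.47, -0.1521, 0.2067]
tool_rot: [3.109, 0.449, 0.001]
contact_force: [0.7, -0.5, -0.1]
opening: 0.0072
[ 0.0007  0.0006  0.004   0.001   0.0003 -0.0008] 0.007154483169132232
tip? [ 0.47011847 -0.15217245  0.05607512] [ 6.e-04 -3.e-04 -1.e+00]
[[249.16359743 195.34801   ]]
```

```bash
python3 - <<'E'
from h import *
s=ctrl.get_image("side")
for k in("scale_bar","short_bar","key_grip","shutter"):print(k,[(np.round(b["box"]).tolist(),round(b["p"],2)) for b in ctrl.boxes_of(k,s)[:2]])
o=ctrl.get_obs();x=R.from_rotvec(o['tool_rot']).as_matrix();T=np.array(o["tool_pos"])
print(proj(s,[[.4695,-.152,.11],T+x@[0,0,-.0494]]).round(1).tolist(),o["contact_force"],o["t"])
print(ctrl.finish_job())
E
```

```text
scale_bar [([247.0, 236.0, 14.0, 70.0], 0.95)]
short_bar [([202.0, 181.0, 13.0, 41.0], 0.72)]
key_grip [([275.0, 276.0, 12.0, 24.0], 0.59)]
shutter [([258.0, 278.0, 24.0, 10.0], 0.76)]
[[248.7, 268.1], [249.1, 195.5]] [ 0.88169011 -0.48322199 -0.42166464] 21.8
the job is handed in; nothing more can be done
None
```

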